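# Stand the tipped reagent bottles up and close up the bottle lane

### The job

Some of the square bottles beside the microscope have been knocked over, in their lane and on the bench. Stand every fallen bottle upright, bring them all into the lane between the guide rails, and slide the row up to the end stop so that all the bottles stand upright in single file, close together with no gaps, the first against the stop. The order of the bottles does not matter; leave the other things on the bench alone, and let go of everything at the end.

Things in the scene. Friction and masses are not known exactly. Their poses are not given: they have to be found in the camera images.
- lane: fixed steel bottle lane: two parallel rails 10 mm high, 4 mm thick, 46 mm apart inside, 420 mm long; at one end a stop plate (45 mm high, 84 wide, 8 thick), at the other the open mouth, rails flared outwards for 33 mm more. No floor: bottles stand on the bench. Origin: on the bench, midway between the rails, at the stop's inner face; x along the lane from stop to mouth, z up
- bottle1: square white plastic bottle, round black cap, about 80 g, at the start standing in the lane near the stop. Origin: centre of its underside; z axis out through the cap, x and y square to its sides. Body 40 x 40 mm, 66 mm high; cap 28 mm across, 92 mm high overall (all alike). Lying, its axis is 20 mm above the bench. May be absent
- bottle2: square white plastic bottle, round black cap, about 80 g, at the start standing in the middle of the lane. Origin: centre of its underside; z axis out through the cap, x and y square to its sides. Body 40 x 40 mm, 66 mm high; cap 28 mm across, 92 mm high overall (all alike). Lying, its axis is 20 mm above the bench. May be absent
- bottle3: square white plastic bottle, round black cap, about 80 g, at the start tipped over in the lane, lying along it between the standing ones, cap towards the stop. Origin: centre of its underside; z axis out through the cap, x and y square to its sides. Body 40 x 40 mm, 66 mm high; cap 28 mm across, 92 mm high overall (all alike). Lying, its axis is 20 mm above the bench. May be absent
- bottle4: square white plastic bottle, round black cap, about 80 g, at the start tipped over in the lane, lying along it on the mouth's side, cap towards the stop. Origin: centre of its underside; z axis out through the cap, x and y square to its sides. Body 40 x 40 mm, 66 mm high; cap 28 mm across, 92 mm high overall (all alike). Lying, its axis is 20 mm above the bench. May be absent
- bottle5: square white plastic bottle, round black cap, about 80 g, at the start lying on the open bench, cap roughly to the robot's right. Origin: centre of its underside; z axis out through the cap, x and y square to its sides. Body 40 x 40 mm, 66 mm high; cap 28 mm across, 92 mm high overall (all alike). Lying, its axis is 20 mm above the bench. May be absent
- bottle6: square white plastic bottle, round black cap, about 80 g, at the start lying on the open bench, farther from the robot, cap roughly to the robot's left. Origin: centre of its underside; z axis out through the cap, x and y square to its sides. Body 40 x 40 mm, 66 mm high; cap 28 mm across, 92 mm high overall (all alike). Lying, its axis is 20 mm above the bench. May be absent
- mount1: resin-mounted specimen, black cylinder 30 mm across, 18 mm high, on the bench among the bottles; not part of the job, to be left alone. Origin: centre of its underside
- mount2: resin-mounted specimen, black cylinder 30 mm across, 18 mm high, on the bench near the lane's mouth; not part of the job, to be left alone. Origin: centre of its underside
- objective: microscope objective, steel, turned, 33 mm across, 46 mm high, standing on the bench between the robot and the lane; not part of the job, to be left alone. Origin: centre of its underside
- eyepiece: eyepiece, black, 36 mm across, 42 mm high, standing on the bench between the robot and the lane; not part of the job, to be left alone. Origin: centre of its underside
- dish: glass dish, round, 90 mm across, 16 mm high, on the far right of the bench; not part of the job, to be left alone. Origin: centre of its underside
- mouse: computer mouse, black, 58 x 105 mm, 32 mm high, on a rubber mat beyond the lane; not part of the job, to be left alone. Origin: centre of its underside
There are look-alikes about, which are no part of the job. What is shaped like the bottle6 but blue or orange is not meant.

How it is judged:
At the end, for the whole second after the job is handed in: Every bottle present stands upright (0.1 rad), at rest on the bench, within 8 mm of the lane's centre line, in close single file: the first within 10 mm of the stop, the k-th bottle's centre 16+40(k-1) to 30+42(k-1) mm from the stop (about 2 mm of gap per bottle) (angle between each of bottle1, bottle2, bottle3, bottle4, bottle5, bottle6's own z axis and vertical below 0.1 rad and height (world z) of each of bottle1, bottle2, bottle3, bottle4, bottle5, bottle6 below 0.006 m and y of bottle1 in the frame of lane between -0.008 and 0.008 m and x of bottle1 in the frame of lane between 0.016 and 0.24 m and linear speed of each of bottle1, bottle2, bottle3, bottle4, bottle5, bottle6 below 0.03 m/s and y of bottle2 in the frame of lane between -0.008 and 0.008 m and x of bottle2 in the frame of lane between 0.016 and 0.24 m and y of bottle3 in the frame of lane between -0.008 and 0.008 m and x of bottle3 in the frame of lane between 0.016 and 0.24 m and y of bottle4 in the frame of lane between -0.008 and 0.008 m and x of bottle4 in the frame of lane between 0.016 and 0.24 m and y of bottle5 in the frame of lane between -0.008 and 0.008 m and x of bottle5 in the frame of lane between 0.016 and 0.24 m and y of bottle6 in the frame of lane between -0.008 and 0.008 m and x of bottle6 in the frame of lane between 0.016 and 0.24 m and (x of each of bottle1, bottle2, bottle3, bottle4, bottle5, bottle6 in the frame of lane below 0.03 m or (x of bottle1 in the frame of lane between 0.016 and 0.03 m or x of bottle2 in the frame of lane between 0.016 and 0.03 m or x of bottle3 in the frame of lane between 0.016 and 0.03 m or x of bottle4 in the frame of lane between 0.016 and 0.03 m or x of bottle5 in the frame of lane between 0.016 and 0.03 m or x of bottle6 in the frame of lane between 0.016 and 0.03 m)) and (x of each of bottle1, bottle2, bottle3, bottle4, bottle5, bottle6 in the frame of lane below 0.072 m or (x of bottle1 in the frame of lane between 0.056 and 0.072 m or x of bottle2 in the frame of lane between 0.056 and 0.072 m or x of bottle3 in the frame of lane between 0.056 and 0.072 m or x of bottle4 in the frame of lane between 0.056 and 0.072 m or x of bottle5 in the frame of lane between 0.056 and 0.072 m or x of bottle6 in the frame of lane between 0.056 and 0.072 m)) and (x of each of bottle1, bottle2, bottle3, bottle4, bottle5, bottle6 in the frame of lane below 0.114 m or (x of bottle1 in the frame of lane between 0.096 and 0.114 m or x of bottle2 in the frame of lane between 0.096 and 0.114 m or x of bottle3 in the frame of lane between 0.096 and 0.114 m or x of bottle4 in the frame of lane between 0.096 and 0.114 m or x of bottle5 in the frame of lane between 0.096 and 0.114 m or x of bottle6 in the frame of lane between 0.096 and 0.114 m)) and (x of each of bottle1, bottle2, bottle3, bottle4, bottle5, bottle6 in the frame of lane below 0.156 m or (x of bottle1 in the frame of lane between 0.136 and 0.156 m or x of bottle2 in the frame of lane between 0.136 and 0.156 m or x of bottle3 in the frame of lane between 0.136 and 0.156 m or x of bottle4 in the frame of lane between 0.136 and 0.156 m or x of bottle5 in the frame of lane between 0.136 and 0.156 m or x of bottle6 in the frame of lane between 0.136 and 0.156 m)) and (x of each of bottle1, bottle2, bottle3, bottle4, bottle5, bottle6 in the frame of lane below 0.198 m or (x of bottle1 in the frame of lane between 0.176 and 0.198 m or x of bottle2 in the frame of lane between 0.176 and 0.198 m or x of bottle3 in the frame of lane between 0.176 and 0.198 m or x of bottle4 in the frame of lane between 0.176 and 0.198 m or x of bottle5 in the frame of lane between 0.176 and 0.198 m or x of bottle6 in the frame of lane between 0.176 and 0.198 m))); the robot touches nothing.
It fails at once if one of the other things on the bench (specimen mounts, objective, eyepiece, dish, mouse) is knocked more than 30 mm away (distance of any of mount1, mount2, objective, eyepiece, dish, mouse from where it was at the start of the episode above 0.03 m).
Of bottle1, bottle2 only 1 to 2 are there at a start; the rules pass over those that are not, and their reading is None.
Of bottle3, bottle4, bottle5, bottle6 only 3 to 4 are there at a start; the rules pass over those that are not, and their reading is None.
At some moment in a run one of bottle5, bottle6 may be knocked a few centimetres aside while the robot is not near it.
Once in a run the grip may slacken for a moment while it holds something.
It also fails if it takes over 210 s, if anything falls off the work surface, if the arm or the gripper's body presses on something with over 40 N, if the wrist force passes 120 N, or if a joint passes its speed limit or range.

### The arm

A 6-joint arm with a two-finger parallel gripper is mounted at the origin on the work surface. World frame = base frame: x ahead of the robot, y to its left, z up, the work surface at z = 0. Lengths are in m, angles in rad, forces in N, time in s.
With the tool pointing down it reaches from about 0.4 to 0.825 m from the base axis. Payload 7 kg.
Tool frame: the origin (TCP) lies at the very end of the fingers, on their centre line; the grasp point (between the pads) lies 19 mm behind it (arm.grasp_offset is the distance from the TCP to the grasp point, in m); z points along the fingers, y is the line along which they close (so a half turn about z gives the same grasp; the last joint's range is limited). The gripper opens to 88 mm and grips with 3 to 60 N. Pads are 19 mm wide; open, the fingers measure 130 mm over their backs; the gripper's body (78 mm by 193 mm) begins 47 mm behind the grasp point.
Start: joints at [1.559, 0.359, 0.012, 0, -1.224, -0.288], TCP at [0.199, 0.645, 0.227] pointing down, gripper open.
Joint ranges: [-3.07, 3.07], [-1.43, 2.12], [-1.02, 1.25], [-3.03, 1.67], [-3.05, -0], [-3.03, 3.03]. Speed limits (rad/s): [2.39, 2.39, 3.01, 3.14, 3.14, 3.14].

### API

Orientations are given as [roll, pitch, yaw] about the fixed x, y, z axes, in that order (R = Rz(yaw) Ry(pitch) Rx(roll)).
In Python, from station import get_state, cams, arm, nets gives the robot as it stands.
- The arm moves only by the shell command python3 -m creep 'ROWS' [FORCE]. ROWS is a JSON object of lists of equal length, an entry for each row: "translation": the shift along the world's x, y, z in mm, a list of three; "spin": the turn about the world's z in rad; "gripper": the opening, from 0 (shut) to 1 (fully open). In form: {"translation": [[dx, dy, dz], ...], "spin": [spin, ...], "gripper": [gripper, ...]}. A call has 1 to 8 rows; each row shifts and turns the commanded pose from where the row before left it; what a row does not reach is not made up. A row lasts 1/10 s, in which the tool goes at most 50 mm and 8.59 degrees, less where a joint would pass 70% of its speed; a pose out of reach is approached as far as the arm can. A call is refused whole if a number of a shift passes 50 or a number of a turn 0.15, either way. A call with a gripper value outside its range is refused whole. The fingers move at their own pace and stop on an object; FORCE is the grip in N (left out, the last holds). Time passes only in rows, so rows that do not move let the fingers close. It gives the time, the measured TCP pose, the force, the opening and the grip force at its end, in the units of the state.
- get_state(): the state, without advancing time (a new reading comes with each control period).
- cams.grab_frame(name): name is "side" or "top" or "wrist"; returns a dict with "img" (480x640x3 uint8, red, green, blue), "mtx" (3x3 intrinsics, pixels), "R" (3x3) and "t" (3): a world point X has camera coordinates R X + t. Camera axes: x right, y down, z forward; pixel columns grow to the right and rows downward; lengths in m; the calibration is good to about 2 mm. The wrist camera is an equidistant fisheye: a pixel r from the principal point sees the ray r / f radians off the axis. A picture is of the moment at which its call begins. There is no depth.
- arm.job_done(): hands the job in; it is judged then, once.
Trained networks look in the newest picture that a camera, given by its name, has taken for a name from the list of things; names that differ only in an ending like _2 or _b are one class to them, and where a whole thing is asked for, a point or a joint stands for the part that bears it (a point fixed in the world has none). Each returns a list of dicts, best first, with "confidence" (0 to 1); they miss things now and then, are a little off and sometimes report something else, mostly with a low value. They report only what shows in the picture. A call takes as long as a camera call. They do not tell look-alikes from the thing itself.
- nets.search_frame(camera, label): "centre" ([x, y, z] in m, in world coordinates, good to about 4 mm: the middle of the surface that is visible of it).
- nets.pinpoint(camera, label): "centre" ([x, y, z] in m, in world coordinates, good to about 4 mm: a listed point, or the origin of a listed thing).
The state is a dict: "t": time; "q": joint angles; "qd": joint speeds; "joint_efforts": joint torques, N m; "eef_pos": TCP position; "ee_rot": TCP orientation; "force": force on the tool from outside, world axes, zero at the start; "moment": the same for the moment, N m; "width": finger opening in m; "gripper_force": force on a finger pad.
Only numpy, scipy, OpenCV 4.12 (cv2) and the standard library are available. Lean on these libraries where they do the work, as an engineer would, in place of code of your own. Each camera call takes 0.05 s, during which the arm holds its last target. There are 200 camera calls.

## Working session

There is one attempt and no reset: what is moved stays moved. The work goes in short steps, Python scripts to look and compute and a shell command to move; the robot and the scene stay as the last step left them, time stands still between calls to the robot, and variables do not carry over. Pictures are saved under pics/ and viewed, at most 14 in all, crops included, and the job is handed in when it is done.

```bash
mkdir -p pics; ls; python3 - <<'E'
from station import get_state,cams,arm,nets
import cv2
s=get_state();print(s['t'],s['eef_pos'],s['ee_rot'],s['width'],arm.grasp_offset)
for c in('top','side'):
    f=cams.grab_frame(c);cv2.imwrite(f'pics/{c}0.png',f['img'][:,:,::-1]);print(c,f['mtx'].tolist(),f['R'].tolist(),f['t'])
    for n in ['lane','bottle1','mount1','objective','eyepiece','dish','mouse']:
        print(n,[( [round(v,3) for v in d['centre']],round(d['confidence'],2)) for d in nets.pinpoint(c,n)])
E
```

```text
pics
0.0 [0.19924921 0.64442016 0.22562282] [ 3.13993200e+00 -1.70763549e-04 -2.99926677e-01] 0.0876384588695246 0.0188
top [[556.4418194489033, 0.0, 309.91055841462816], [0.0, 556.4418194489033, 228.34336419682708], [0.0, 0.0, 1.0]] [[0.02548295199736619, -0.9995712984295696, 0.014416605471609388], [-0.995999369160291, -0.026622189504753264, -0.0853024950296035], [0.08564972731890315, -0.012185170569060795, -0.9962507946437985]] [-0.10360051  0.58247194  1.21300196]
lane [([0.531, 0.352, -0.003], 0.59), ([0.421, 0.177, -0.002], 0.27)]
bottle1 [([0.621, -0.322, 0.019], 0.97), ([0.45, -0.217, 0.018], 0.93), ([0.606, -0.403, 0.02], 0.93), ([0.573, -0.033, 0.02], 0.88), ([0.415, -0.5, 0.016], 0.7), ([0.533, 0.325, -0.003], 0.68), ([0.556, 0.127, 0.002], 0.64), ([0.379, -0.362, 0.02], 0.57)]
mount1 [([0.54, -0.197, 0.001], 0.68), ([0.448, -0.118, 0.0], 0.42)]
objective [([0.418, 0.026, -0.0], 0.46)]
eyepiece [([0.425, 0.176, -0.001], 0.67), ([0.449, -0.218, 0.021], 0.29)]
dish [([0.72, -0.354, 0.002], 0.72)]
mouse [([0.786, -0.155, -0.0], 0.89), ([0.421, 0.175, 0.001], 0.48)]
side [[526.
[... 228 characters left out ...]
3371], [0.34505098575300386, 0.7035041203161645, -0.6213065024036523]] [-0.56292044  0.12747417  1.01727481]
lane [([0.529, 0.355, 0.0], 0.7), ([0.417, 0.026, 0.002], 0.43)]
bottle1 [([0.554, 0.124, 0.002], 0.97), ([0.548, 0.172, 0.017], 0.78), ([0.381, -0.362, 0.019], 0.71), ([0.415, -0.504, 0.016], 0.7), ([0.614, -0.322, 0.022], 0.68), ([0.607, -0.401, 0.021], 0.68), ([0.578, -0.029, 0.016], 0.64), ([0.451, -0.219, 0.016], 0.63), ([0.533, 0.327, 0.001], 0.62)]
mount1 [([0.452, -0.12, -0.001], 0.62), ([0.537, -0.195, 0.001], 0.52)]
objective [([0.417, 0.027, -0.001], 0.7)]
eyepiece [([0.416, 0.179, 0.002], 0.58)]
dish [([0.718, -0.356, -0.001], 0.65)]
mouse [([0.788, -0.159, -0.003], 0.96)]
```

View pics/top0.png

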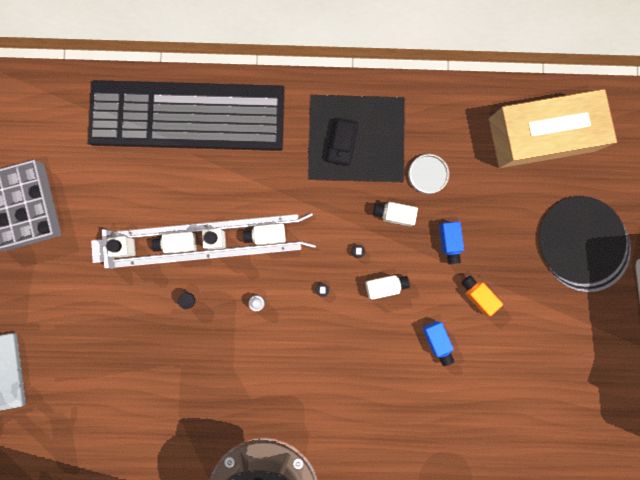

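View pics/side0.png

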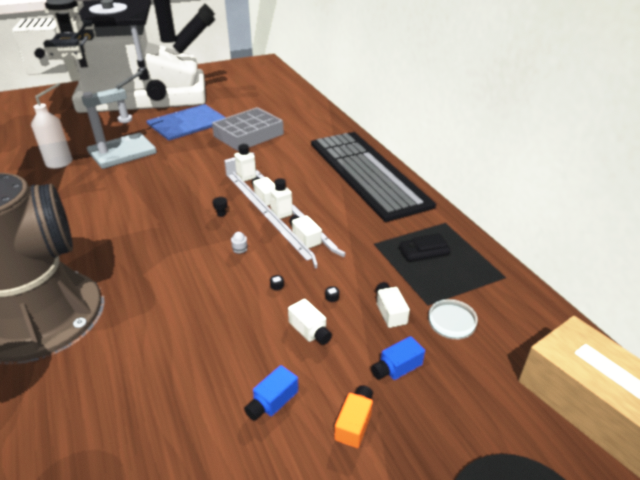

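Bottles: white standing in the lane at top px (118,245) and (212,238), lying in the lane at (178,243) and (266,234), and lying on the bench at (400,213) cap left and (383,287) cap right. Look-alikes are blue (452,240), blue (438,340) and orange (485,298), which I'll ignore. All six white bottles are present. Next I measure them and check them in a crop.

```bash
cat > h.py <<'E'
from station import get_state,cams,arm,nets
import cv2,numpy as np
def w(f,px,z):
    d=f['R'].T@np.linalg.inv(f['mtx'])@[px[0],px[1],1.]; c=-f['R'].T@f['t']
    return (c+d*(z-c[2])/d[2])
def p(f,X):
    v=f['mtx']@(f['R']@np.asarray(X,float)+f['t']);return v[:2]/v[2]
def bottles(f,z=.04):
    "white blobs -> centre, long-axis yaw, sizes at plane z"
    h=cv2.cvtColor(f['img'],cv2.COLOR_RGB2HSV);m=((h[...,1]<60)&(h[...,2]>185)).astype(np.uint8)
    m[:150]=0;m[400:]=0
    for c in cv2.findContours(m,0,2)[0]:
        if cv2.contourArea(c)<100 or cv2.contourArea(c)>3000:continue
        B=np.array([w(f,q,z)[:2] for q in c[:,0]],np.float32)
        (cc,s,a)=cv2.minAreaRect(B);print(c[:,0].mean(0).round(),np.round(cc,3),np.round(s,3),round(a,1))
E
python3 - <<'E'
from h import *
f=cams.grab_frame('top');bottles(f)
im=f['img'][:,:,::-1]
a=cv2.resize(im[195:285,85:325],None,fx=3.3,fy=3.3,interpolation=2);b=cv2.resize(im[190:310,310:520],None,fx=2.6,fy=2.6,interpolation=2)
o=np.zeros((600,800,3),np.uint8);a=a[:,:792];o[:a.shape[0],:a.shape[1]]=a;b=b[:302];o[298:298+b.shape[0],:b.shape[1]]=b
cv2.imwrite('pics/crop1.png',o)
E
```

```text
[ 12. 365.] [0.27  0.545] [0.138 0.042] 4.2
[255. 303.] [0.416 0.022] [0.026 0.032] 60.7
[383. 287.] [ 0.46  -0.253] [0.041 0.072] 13.5
[ 96. 251.] [0.522 0.377] [0.049 0.018] 6.7
[177. 242.] [0.546 0.2  ] [0.043 0.074] 6.8
[134. 238.] [0.558 0.278] [0.063 0.206] 26.6
[239. 237.] [0.553 0.123] [0.079 0.441] 6.9
[400. 213.] [ 0.622 -0.287] [0.071 0.044] 80.2
[ 19. 200.] [0.621 0.555] [0.17  0.115] 17.2
[429. 174.] [ 0.714 -0.35 ] [0.087 0.087] 72.4
```

View pics/crop1.png

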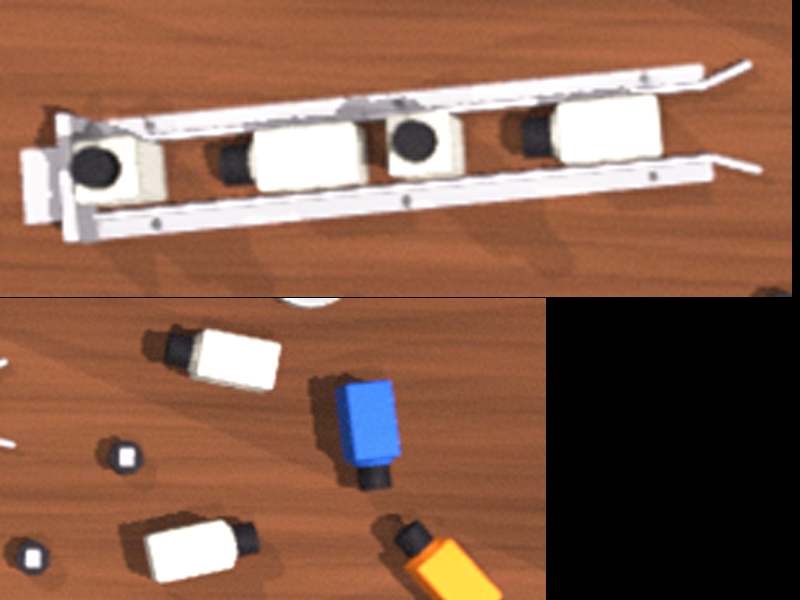

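The crop confirms six white bottles. In the lane the cap of bottle3 is at image (157,244) and the cap of bottle4 at (248,236). On the bench the caps are at (379,209) and (404,283). Next: the cap positions in world coordinates.

```bash
python3 - <<'E'
from h import *
f=cams.grab_frame('top')
A=lambda x,y,z:w(f,(85+x/3.3,195+y/3.3),z).round(4)
B=lambda x,y,z:w(f,(310+x/2.6,190+(y-298)/2.6),z).round(4)
print('cap3',A(236,164,.03),'cap4',A(537,137,.03),'base4 top',A(660,126,.04),'base3top',A(363,154,.04))
print('flare',A(750,64,.01),A(761,171,.01),'b1cap',A(97,167,.092),'b2cap',A(415,140,.092))
print('cap6',B(181,349,.03),'cap5',B(246,540,.03))
E
python3 -m creep '{"translation":[[50,-50,0],[50,-50,0],[50,-50,0],[50,-50,0],[50,-50,0],[50,-50,0],[30,-50,0],[0,-50,0]],"spin":[-0.14,-0.14,-0.14,-0.14,-0.14,-0.14,-0.14,-0.14],"gripper":[0.7,0.7,0.7,0.7,0.7,0.7,0.7,0.7]}' 5
```

```text
cap3 [0.5394 0.2487 0.03  ] cap4 [0.5628 0.0487 0.03  ] base4 top [ 0.5716 -0.0337  0.04  ] base3top [0.5478 0.1626 0.04  ]
flare [ 0.6181 -0.0931  0.01  ] [ 0.545  -0.1024  0.01  ] b1cap [0.5322 0.3201 0.092 ] b2cap [0.5546 0.1199 0.092 ]
cap6 [ 0.6306 -0.2425  0.03  ] cap5 [ 0.4691 -0.3002  0.03  ]
t: 1.7
eef_pos: [0.4395, 0.3384, 0.226]
ee_rot: [-3.141, -0.001, -1.427]
force: [0.2, -1.3, -0.0]
width: 0.0617
gripper_force: 0.0
```

```bash
python3 -m creep '{"translation":[[16,-37,0],[16,-37,0],[16,-37,0],[15,-36,0],[15,-36,0],[15,-36,0],[15,-36,0],[15,-37,0]],"spin":[-0.025,0,0,0,0,0,0,0],"gripper":[0.7,0.7,0.7,0.7,0.7,0.7,0.7,0.7]}'; python3 -m creep '{"translation":[[0,0,-40],[0,0,-40],[0,0,-40],[0,0,-30],[0,0,0],[0,0,0]],"spin":[0,0,0,0,0,0],"gripper":[0.6,0.6,0.6,0.6,0.6,0.6]}'
```

```text
t: 2.5
eef_pos: [0.5607, 0.0464, 0.2269]
ee_rot: [-3.141, 0.0, -1.445]
force: [1.2, 0.6, -0.2]
width: 0.0613
gripper_force: 0.0
t: 3.1
eef_pos: [0.5606, 0.0478, 0.0771]
ee_rot: [3.141, -0.001, -1.444]
force: [0.4, -0.3, -0.2]
width: 0.0525
gripper_force: 0.0
```

```bash
python3 -m creep '{"translation":[[2,-1,-20],[0,0,-20],[0,0,-15],[0,0,-7],[0,0,0],[0,0,0],[0,0,0],[0,0,0]],"spin":[-0.008,0,0,0,0,0,0,0],"gripper":[0.6,0.6,0.6,0.6,0.2,0.2,0.2,0.2]}' 5; python3 -m creep '{"translation":[[0,0,0],[0,0,0],[0,0,0]],"spin":[0,0,0],"gripper":[0.2,0.2,0.2]}' 5
```

```text
t: 3.9
eef_pos: [0.5631, 0.0472, 0.0156]
ee_rot: [-3.14, 0.0, -1.453]
force: [0.0, 0.5, 3.1]
width: 0.0277
gripper_force: 5.0
t: 4.2
eef_pos: [0.563, 0.0474, 0.0154]
ee_rot: [-3.14, 0.0, -1.452]
force: [-1.6, 1.6, 6.5]
width: 0.028
gripper_force: 5.0
```

```bash
python3 -m creep '{"translation":[[0,-3,8],[0,-4,9],[1,-5,9],[1,-6,9],[1,-7,8],[1,-8,7],[1,-8,6],[1,-9,6]],"spin":[0,0,0,0,0,0,0,0],"gripper":[0.2,0.2,0.2,0.2,0.2,0.2,0.2,0.2]}'; python3 - <<'E'
from h import *
o=[]
for c,X in(('side',(.57,0,.05)),('top',(.57,0,.05))):
    f=cams.grab_frame(c);u,v=p(f,X).astype(int);o.append(cv2.resize(f['img'][v-50:v+50,u-60:u+60,::-1],(400,333)))
cv2.imwrite('pics/a1.png',np.hstack(o))
E
```

```text
t: 5.0
eef_pos: [0.5681, -0.004, 0.077]
ee_rot: [3.141, 0.0, -1.453]
force: [-0.3, -0.5, -0.7]
width: 0.0278
gripper_force: 5.0
```

View pics/a1.png

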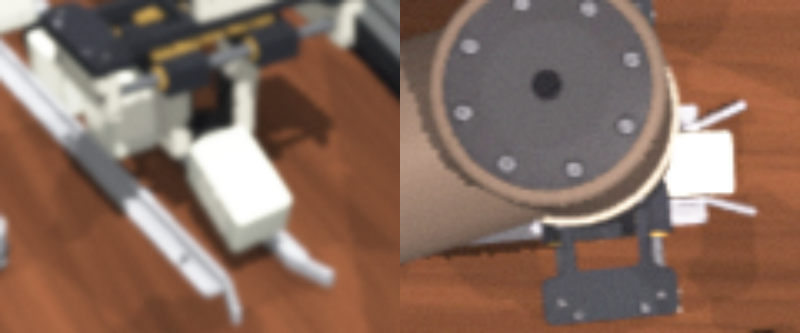

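The side view (left half) shows the bottle held at the cap, its base drooping only part way. I'll slacken to 3 N so it can swing.

```bash
python3 -m creep '{"translation":[[0,0,10],[0,0,10],[0,0,0],[0,0,0],[0,0,0],[0,0,0],[0,0,0],[0,0,0]],"spin":[0,0,0,0,0,0,0,0],"gripper":[0.2,0.2,0.2,0.2,0.2,0.2,0.2,0.2]}' 3; python3 - <<'E'
from h import *
print(get_state()['width'],get_state()['force'])
o=[]
for c,X in(('side',(.57,0,.05)),('top',(.57,0,.05))):
    f=cams.grab_frame(c);u,v=p(f,X).astype(int);o.append(cv2.resize(f['img'][v-50:v+50,u-60:u+60,::-1],(400,333)))
cv2.imwrite('pics/a2.png',np.hstack(o))
E
```

```text
t: 5.9
eef_pos: [0.5681, -0.0031, 0.0963]
ee_rot: [3.141, -0.0, -1.453]
force: [0.1, 1.1, -0.7]
width: 0.0281
gripper_force: 3.0
0.028106210907133156 [ 0.08656046  1.13532229 -0.72561281]
```

View pics/a2.png

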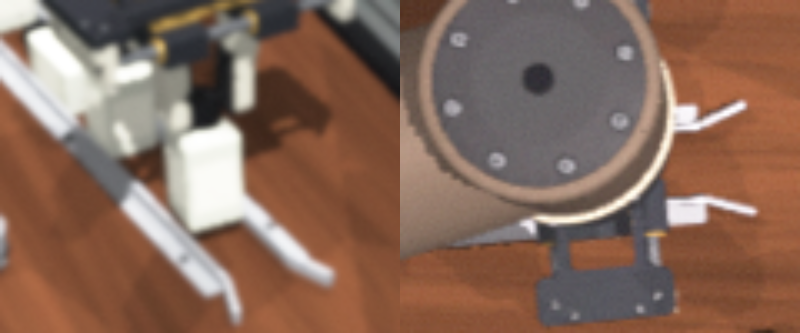

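It now hangs vertical, so I lower it and release.

```bash
python3 -m creep '{"translation":[[1,0,-6],[0,0,-6],[0,0,-5],[0,0,-4],[0,0,-2],[0,0,0]],"spin":[0,0,0,0,0,0],"gripper":[0.2,0.2,0.2,0.2,0.2,0.2]}'; python3 -m creep '{"translation":[[0,0,0],[0,0,0],[0,0,0],[0,0,15],[0,0,30],[0,0,40],[0,0,40],[0,0,0]],"spin":[0,0,0,0,0,0,0,0],"gripper":[0.5,0.5,0.5,0.5,0.5,0.5,0.5,0.5]}'
python3 - <<'E'
from h import *
o=[]
f=cams.grab_frame('side')
for X in((.57,0,.05),(.545,.2,.03)):
    u,v=p(f,X).astype(int);o.append(cv2.resize(f['img'][v-50:v+50,u-60:u+60,::-1],(400,333)))
cv2.imwrite('pics/a3.png',np.hstack(o))
for d in nets.pinpoint('side','bottle1')[:8]:print(np.round(d['centre'],3),round(d['confidence'],2))
E
```

```text
t: 6.6
eef_pos: [0.569, -0.0031, 0.0729]
ee_rot: [3.141, 0.0, -1.453]
force: [2.3, 0.4, -1.3]
width: 0.0281
gripper_force: 3.1
t: 7.4
eef_pos: [0.5721, -0.0028, 0.2046]
ee_rot: [-3.132, 0.0, -1.452]
force: [0.2, 0.1, -0.2]
width: 0.0436
gripper_force: 0.0
[ 0.453 -0.216  0.018] 0.97
[ 0.574 -0.    -0.004] 0.9
[ 0.414 -0.505  0.022] 0.8
[ 0.533  0.325 -0.002] 0.78
[0.555 0.124 0.003] 0.78
[ 0.608 -0.401  0.02 ] 0.61
[0.549 0.168 0.019] 0.58
[ 0.383 -0.363  0.017] 0.58
```

View pics/a3.png

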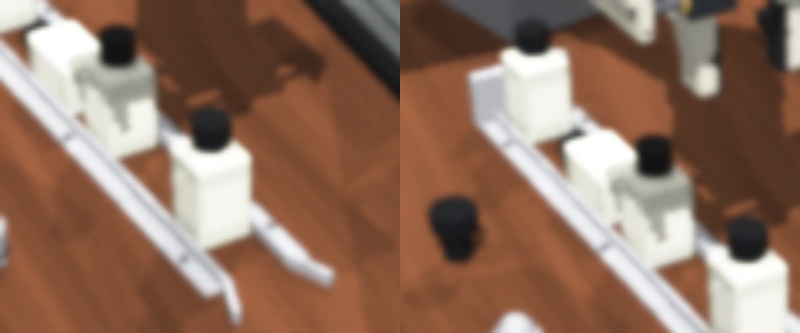

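Bottle4 stands in the lane. Next is bottle3.

```bash
python3 -m creep '{"translation":[[-4,36,0],[-4,36,0],[-4,36,0],[-4,36,0],[-4,35,0],[-4,35,0],[-4,35,0],[0,0,0]],"spin":[0,0,0,0,0,0,0,0],"gripper":[0.6,0.6,0.6,0.6,0.6,0.6,0.6,0.6]}';  python3 -m creep '{"translation":[[0,0,-40],[0,0,-40],[0,0,-40],[0,0,0],[0,0,0]],"spin":[0,0,0,0,0],"gripper":[0.6,0.6,0.6,0.6,0.6]}'
```

```text
t: 8.3
eef_pos: [0.5401, 0.2488, 0.1966]
ee_rot: [3.139, -0.001, -1.45]
force: [0.2, 0.0, -1.1]
width: 0.0529
gripper_force: 0.0
t: 8.8
eef_pos: [0.541, 0.245, 0.0781]
ee_rot: [3.14, -0.002, -1.453]
force: [0.6, 0.7, 0.7]
width: 0.0526
gripper_force: 0.0
```

```bash
python3 -m creep '{"translation":[[-1,1,-25],[0,0,-25],[0,0,-12],[0,0,0],[0,0,0],[0,0,0],[0,0,0],[0,0,0]],"spin":[0,0,0,0,0,0,0,0],"gripper":[0.6,0.6,0.6,0.6,0.2,0.2,0.2,0.2]}' 5; python3 -m creep '{"translation":[[0,0,0],[0,0,0],[0,0,0],[0,0,15],[0,0,15],[0,0,15],[0,0,15],[0,0,15]],"spin":[0,0,0,0,0,0,0,0],"gripper":[0.2,0.2,0.2,0.2,0.2,0.2,0.2,0.2]}' 5; python3 -m creep '{"translation":[[0,0,10],[0,0,0],[0,0,0],[0,0,0],[0,0,0],[0,0,0],[0,0,0],[0,0,0]],"spin":[0,0,0,0,0,0,0,0],"gripper":[0.2,0.2,0.2,0.2,0.2,0.2,0.2,0.2]}' 3
python3 - <<'E'
from h import *
f=cams.grab_frame('side')
u,v=p(f,(.545,.24,.05)).astype(int);cv2.imwrite('pics/a4.png',cv2.resize(f['img'][v-50:v+50,u-60:u+60,::-1],(400,333)))
E
```

```text
t: 9.6
eef_pos: [0.5407, 0.2473, 0.0174]
ee_rot: [-3.14, 0.001, -1.453]
force: [-0.3, 1.4, 2.0]
width: 0.0278
gripper_force: 5.0
t: 10.4
eef_pos: [0.5398, 0.2465, 0.0917]
ee_rot: [3.141, -0.001, -1.453]
force: [-0.2, 0.4, -1.6]
width: 0.0277
gripper_force: 5.0
t: 11.2
eef_pos: [0.5402, 0.2468, 0.1014]
ee_rot: [3.141, -0.0, -1.453]
force: [-0.4, 0.7, -1.0]
width: 0.0279
gripper_force: 3.0
```

View pics/a4.png

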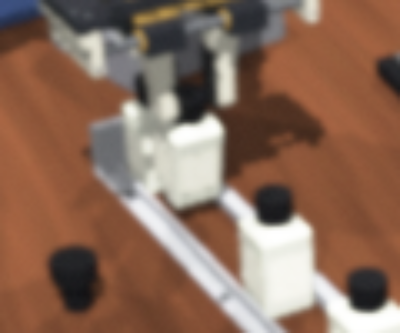

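Bottle3 hangs upright, so I set it down, then go over to bottle5 and re-measure.

```bash
python3 -m creep '{"translation":[[0,0,-8],[0,0,-8],[0,0,-6],[0,0,-4],[0,0,-1],[0,0,0],[0,0,0]],"spin":[0,0,0,0,0,0,0],"gripper":[0.2,0.2,0.2,0.2,0.2,0.2,0.5]}' 3; python3 -m creep '{"translation":[[0,0,0],[0,0,0],[0,0,15],[0,0,40],[0,0,50],[0,0,50],[0,-40,0],[0,-40,0]],"spin":[0,0,0,0,0,0,0,0],"gripper":[0.5,0.5,0.5,0.5,0.5,0.5,0.5,0.5]}'
python3 - <<'E'
from h import *
f=cams.grab_frame('side')
for d in nets.pinpoint('side','bottle1')[:9]:print(np.round(d['centre'],3),round(d['confidence'],2))
f=cams.grab_frame('top');bottles(f)
E
```

```text
t: 11.95
eef_pos: [0.54, 0.2467, 0.0744]
ee_rot: [3.141, -0.0, -1.453]
force: [-0.2, -0.5, -0.6]
width: 0.0319
gripper_force: 0.0
t: 12.75
eef_pos: [0.5406, 0.1671, 0.2314]
ee_rot: [-3.139, 0.002, -1.451]
force: [-0.1, -1.6, -1.0]
width: 0.044
gripper_force: 0.0
[ 0.535  0.327 -0.001] 0.87
[ 0.608 -0.401  0.021] 0.87
[ 0.383 -0.36   0.019] 0.84
[0.536 0.27  0.   ] 0.75
[ 0.575 -0.004 -0.005] 0.74
[ 0.416 -0.504  0.02 ] 0.67
[0.555 0.125 0.001] 0.6
[ 0.618 -0.322  0.02 ] 0.59
[ 0.451 -0.217  0.015] 0.55
[ 14. 318.] [0.374 0.548] [0.074 0.022] 63.9
[255. 303.] [0.416 0.021] [0.025 0.033] 65.2
[383. 287.] [ 0.46  -0.253] [0.041 0.072] 13.6
[256. 250.] [0.532 0.037] [0.018 0.276] 6.6
[216. 232.] [0.565 0.107] [0.059 0.104] 7.3
[276. 221.] [ 0.582 -0.023] [0.057 0.146] 7.6
[399. 213.] [ 0.622 -0.287] [0.071 0.044] 80.2
[167. 209.] [0.62 0.22] [0.069 0.031] 46.9
[139. 231.] [0.569 0.294] [0.091 0.185] 78.2
[430. 174.] [ 0.713 -0.35 ] [0.086 0.088] 46.1
```

```bash
python3 -m creep '{"translation":[[-4,-36,0],[-4,-36,0],[-4,-36,0],[-4,-36,0],[-4,-36,0],[-6,-36,0],[-6,-36,0],[-6,-36,0]],"spin":[0.11,0,0,0,0,0,0,0],"gripper":[0.6,0.6,0.6,0.6,0.6,0.6,0.6,0.6]}';  python3 -m creep '{"translation":[[-6,-36,0],[-6,-36,0],[-7,-34,0],[-7,-34,0],[-7,-34,0],[0,0,-40],[0,0,-50],[0,0,0]],"spin":[0,0,0,0,0,0,0,0],"gripper":[0.6,0.6,0.6,0.6,0.6,0.6,0.6,0.6]}'
python3 - <<'E'
from h import *
f=cams.grab_frame('side')
for d in nets.pinpoint('side','bottle1')[:9]:print(np.round(d['centre'],3),round(d['confidence'],2))
f=cams.grab_frame('top');bottles(f)
o=[f['img'][195:285,85:325,::-1]];cv2.imwrite('pics/a5.png',cv2.resize(o[0],(720,270)))
E
```

```text
t: 13.7
eef_pos: [0.5021, -0.122, 0.2295]
ee_rot: [3.142, 0.0, -1.342]
force: [1.6, 0.7, -0.3]
width: 0.0524
gripper_force: 0.0
t: 14.5
eef_pos: [0.4651, -0.2935, 0.1335]
ee_rot: [3.132, 0.007, -1.345]
force: [-0.1, 0.8, 0.2]
width: 0.0527
gripper_force: 0.0
[ 0.418 -0.501  0.018] 0.97
[ 0.451 -0.216  0.018] 0.94
[ 0.605 -0.402  0.021] 0.94
[ 0.379 -0.36   0.017] 0.9
[0.537 0.269 0.   ] 0.72
[ 0.619 -0.321  0.024] 0.7
[ 0.534  0.324 -0.003] 0.68
[ 0.453 -0.119  0.001] 0.6
[ 0.576  0.001 -0.006] 0.56
[  9. 383.] [0.231 0.542] [0.059 0.042] 4.2
[255. 303.] [0.416 0.022] [0.024 0.033] 65.2
[219. 253.] [0.524 0.109] [0.019 0.217] 6.9
[ 96. 249.] [0.523 0.378] [0.046 0.018] 6.7
[216. 243.] [0.545 0.121] [0.022 0.049] 5.9
[372. 270.] [ 0.506 -0.229] [0.021 0.16 ] 78.1
[399. 213.] [ 0.623 -0.287] [0.071 0.042] 80.7
[ 19. 200.] [0.621 0.555] [0.17  0.115] 17.2
[429. 174.] [ 0.713 -0.35 ] [0.086 0.088] 46.1
```

View pics/a5.png

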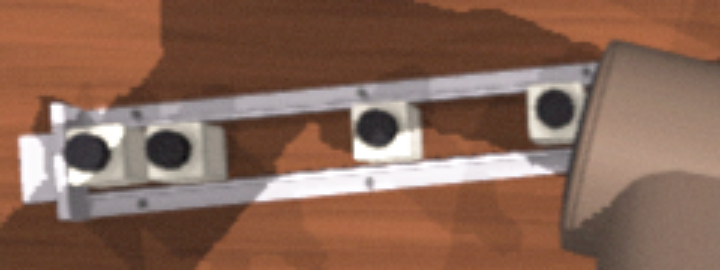

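All four lane bottles stand; caps at crop (87,152), (168,150), (377,127) and (555,107). Now grasp bottle5.

```bash
python3 -m creep '{"translation":[[2,-1,-40],[0,0,-15],[0,0,0]],"spin":[0,0,0],"gripper":[0.6,0.6,0.6]}'; python3 -m creep '{"translation":[[0,0,-30],[0,0,-24],[0,0,-8],[0,0,0],[0,0,0],[0,0,0],[0,0,0],[0,0,0]],"spin":[0,0,0,0,0,0,0,0],"gripper":[0.6,0.6,0.6,0.6,0.2,0.2,0.2,0.2]}' 5
```

```text
t: 14.95
eef_pos: [0.4718, -0.2958, 0.0851]
ee_rot: [3.141, -0.0, -1.342]
force: [0.0, -0.6, -1.0]
width: 0.0526
gripper_force: 0.0
t: 15.75
eef_pos: [0.4715, -0.2963, 0.0233]
ee_rot: [-3.141, -0.001, -1.343]
force: [-1.2, -1.0, 2.0]
width: 0.0268
gripper_force: 5.3
```

Tip is slightly above the cap's axis; I lower and regrip.

```bash
python3 -m creep '{"translation":[[0,0,0],[0,0,0],[0,0,-4],[0,0,-4],[0,0,0],[0,0,0],[0,0,0],[0,0,0]],"spin":[0,0,0,0,0,0,0,0],"gripper":[0.5,0.5,0.5,0.5,0.2,0.2,0.2,0.2]}' 5; python3 -m creep '{"translation":[[0,0,0],[0,0,0],[0,0,0],[0,0,15],[0,0,15],[0,0,15],[0,0,15],[0,0,15]],"spin":[0,0,0,0,0,0,0,0],"gripper":[0.2,0.2,0.2,0.2,0.2,0.2,0.2,0.2]}' 5; python3 -m creep '{"translation":[[0,0,15],[0,0,10],[0,0,0],[0,0,0],[0,0,0],[0,0,0],[0,0,0],[0,0,0]],"spin":[0,0,0,0,0,0,0,0],"gripper":[0.2,0.2,0.2,0.2,0.2,0.2,0.2,0.2]}' 3
python3 - <<'E'
from h import *
f=cams.grab_frame('side')
u,v=p(f,(.472,-.29,.05)).astype(int);cv2.imwrite('pics/a6.png',cv2.resize(f['img'][v-50:v+50,u-60:u+60,::-1],(400,333)))
E
```

```text
t: 16.55
eef_pos: [0.4712, -0.2961, 0.0145]
ee_rot: [3.141, 0.0, -1.343]
force: [-0.5, 0.2, 0.2]
width: 0.0278
gripper_force: 5.0
t: 17.35
eef_pos: [0.4712, -0.2961, 0.0902]
ee_rot: [-3.141, 0.0, -1.343]
force: [-0.8, 0.1, -1.4]
width: 0.028
gripper_force: 5.0
t: 18.15
eef_pos: [0.4711, -0.2961, 0.1142]
ee_rot: [3.141, 0.0, -1.343]
force: [0.6, -0.1, -1.2]
width: 0.0278
gripper_force: 3.0
```

View pics/a6.png

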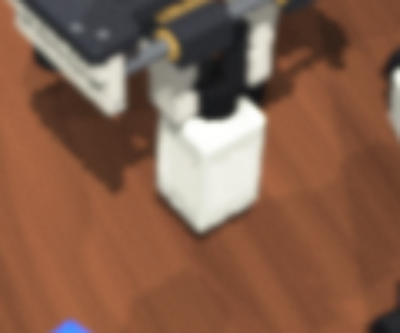

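```bash
python3 -m creep '{"translation":[[0,0,0],[0,0,0],[14,32,0],[14,32,0],[14,32,0],[14,32,0],[14,32,0],[14,32,0]],"spin":[0,0,-0.02,-0.02,-0.02,-0.02,-0.02,-0.01],"gripper":[0.2,0.2,0.2,0.2,0.2,0.2,0.2,0.2]}' 20; python3 -m creep '{"translation":[[11,25,0],[9,20,0],[0,0,0],[0,0,0]],"spin":[0,0,0,0],"gripper":[0.2,0.2,0.2,0.2]}' 20; python3 - <<'E'
from h import *
o=[]
for c,X in(('side',(.57,-.05,.05)),('top',(.57,-.05,.0))):
    f=cams.grab_frame(c);u,v=p(f,X).astype(int);o.append(cv2.resize(f['img'][v-50:v+50,u-60:u+60,::-1],(400,333)))
cv2.imwrite('pics/a7.png',np.hstack(o))
E
```

```text
t: 19.0
eef_pos: [0.5557, -0.1027, 0.1147]
ee_rot: [-3.141, 0.0, -1.454]
force: [0.4, -1.3, -1.4]
width: 0.0274
gripper_force: 20.0
t: 19.4
eef_pos: [0.5751, -0.0588, 0.1144]
ee_rot: [3.141, -0.0, -1.452]
force: [-0.5, -0.8, -1.1]
width: 0.0277
gripper_force: 20.0
```

View pics/a7.png

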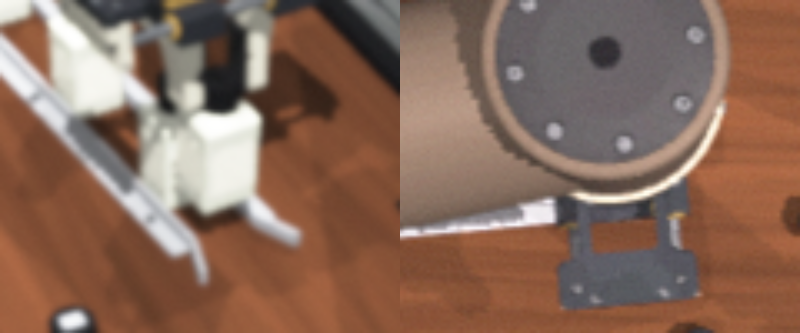

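```bash
python3 -m creep '{"translation":[[0,0,-10],[0,0,-10],[0,0,-8],[0,0,-5],[0,0,0],[0,0,0]],"spin":[0,0,0,0,0,0],"gripper":[0.2,0.2,0.2,0.2,0.2,0.2]}' 5; python3 -m creep '{"translation":[[0,0,-2],[0,0,-2],[0,0,-2],[0,0,-2],[0,0,0],[0,0,0],[0,0,0]],"spin":[0,0,0,0,0,0,0],"gripper":[0.2,0.2,0.2,0.2,0.2,0.2,0.2]}' 3
```

```text
t: 20.1
eef_pos: [0.576, -0.0592, 0.0817]
ee_rot: [-3.14, -0.0, -1.453]
force: [1.2, 0.3, 2.8]
width: 0.0279
gripper_force: 5.0
t: 20.8
eef_pos: [0.5772, -0.0589, 0.0757]
ee_rot: [-3.137, -0.0, -1.452]
force: [0.8, 2.4, 17.2]
width: 0.0285
gripper_force: 10.8
```

Early contact: possibly on a rail. Back up and look.

```bash
python3 -m creep '{"translation":[[0,0,4],[0,0,0],[0,0,0]],"spin":[0,0,0],"gripper":[0.2,0.2,0.2]}' 5; python3 - <<'E'
from h import *
o=[]
for c,X in(('side',(.57,-.05,.03)),):
    f=cams.grab_frame(c);u,v=p(f,X).astype(int);o.append(cv2.resize(f['img'][v-40:v+50,u-40:u+60,::-1],(600,540),interpolation=2))
cv2.imwrite('pics/a8.png',np.hstack(o));print(u,v)
E
```

```text
t: 21.1
eef_pos: [0.5746, -0.0592, 0.077]
ee_rot: [3.14, 0.0, -1.453]
force: [-0.6, 0.5, 0.7]
width: 0.0276
gripper_force: 5.1
315 240
```

View pics/a8.png

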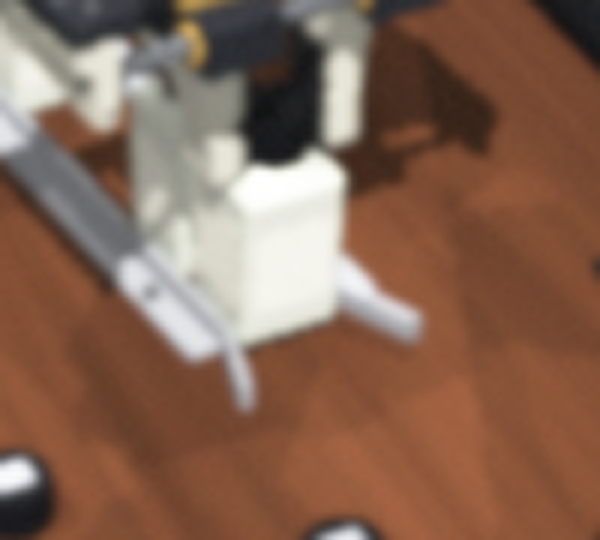

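```bash
python3 - <<'E'
from h import *
f=cams.grab_frame('side')
for z in(0,.005,.01):
    a,b=[w(f,(275+x/6,200+y/6),z) for x,y in((245,345),(335,318))];print(z,a.round(4),b.round(4),np.linalg.norm(a-b).round(4))
    # in lane frame
    for q in(a,b):
        d=q[:2]-[.5275,.353];print('  lane x,y',(d@[.118,-.993]).round(4),(d@[.993,.118]).round(4))
E
```

```text
0 [ 0.5624 -0.0706  0.    ] [ 0.5994 -0.0702  0.    ] 0.037
  lane x,y 0.4248 -0.0153
  lane x,y 0.4287 0.0215
0.005 [ 0.5599 -0.0761  0.005 ] [ 0.5967 -0.0757  0.005 ] 0.0367
  lane x,y 0.4299 -0.0184
  lane x,y 0.4339 0.0181
0.01 [ 0.5574 -0.0816  0.01  ] [ 0.5939 -0.0813  0.01  ] 0.0365
  lane x,y 0.4351 -0.0216
  lane x,y 0.4391 0.0147
```

```bash
python3 -m creep '{"translation":[[0,0,10],[0,0,10],[0,0,5],[2,-15,0],[2,-15,0],[1,-12,0],[0,0,0]],"spin":[0,0,0,0,0,0,0],"gripper":[0.2,0.2,0.2,0.2,0.2,0.2,0.2]}' 3;  python3 -m creep '{"translation":[[0,0,-10],[0,0,-8],[0,0,-4],[0,0,-2],[0,0,0],[0,0,0]],"spin":[0,0,0,0,0,0],"gripper":[0.2,0.2,0.2,0.2,0.2,0.2]}' 3
```

```text
t: 21.9
eef_pos: [0.5799, -0.1032, 0.1021]
ee_rot: [3.141, -0.0, -1.455]
force: [-1.3, 0.3, -1.5]
width: 0.0284
gripper_force: 3.0
t: 22.5
eef_pos: [0.5804, -0.1009, 0.0787]
ee_rot: [-3.141, -0.0, -1.452]
force: [0.4, 0.5, -0.1]
width: 0.0281
gripper_force: 3.0
```

```bash
python3 -m creep '{"translation":[[0,0,-2],[0,0,-2],[0,0,0],[0,0,0]],"spin":[0,0,0,0],"gripper":[0.2,0.2,0.2,0.2]}' 3; python3 - <<'E'
from h import *
o=[]
for c,X in(('side',(.58,-.10,.03)),):
    f=cams.grab_frame(c);u,v=p(f,X).astype(int);o.append(cv2.resize(f['img'][v-40:v+50,u-50:u+50,::-1],(600,540),interpolation=2))
cv2.imwrite('pics/a9.png',np.hstack(o));print(u,v)
E
```

```text
t: 22.9
eef_pos: [0.5802, -0.1012, 0.0745]
ee_rot: [3.142, -0.0, -1.453]
force: [-0.0, -0.4, -1.8]
width: 0.0276
gripper_force: 3.0
328 252
```

View pics/a9.png

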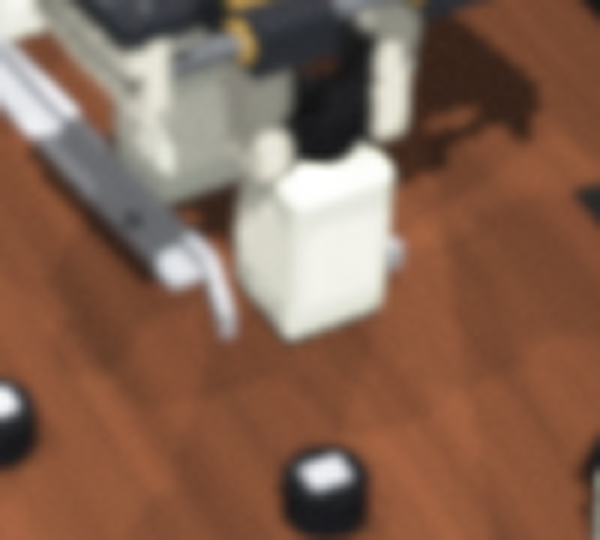

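The bottle is at the mouth, upright but slightly yawed. Pushing it with the closed fingers through the funnel will square it. Release it, and move up and behind it.

```bash
python3 -m creep '{"translation":[[0,0,-2],[0,0,-1],[0,0,0],[0,0,0],[0,0,0],[0,0,0],[0,0,0]],"spin":[0,0,0,0,0,0,0],"gripper":[0.2,0.2,0.2,0.35,0.5,0.5,0.5]}' 3;  python3 -m creep '{"translation":[[0,0,15],[0,0,40],[0,0,30],[2,-20,0],[2,-25,0],[2,-25,0],[0,0,0]],"spin":[0,0,0,0,0,0,0],"gripper":[0.5,0.5,0.5,0.2,0,0,0]}' 10; python3 - <<'E'
from h import *
f=cams.grab_frame('side')
for d in nets.pinpoint('side','bottle1')[:10]:print(np.round(d['centre'],3),round(d['confidence'],2))
f=cams.grab_frame('top')
for d in nets.pinpoint('top','bottle1')[:10]:print(np.round(d['centre'],3),round(d['confidence'],2))
E
```

```text
t: 23.65
eef_pos: [0.5803, -0.1012, 0.0717]
ee_rot: [-3.141, -0.0, -1.453]
force: [-0.2, -1.1, 0.1]
width: 0.0428
gripper_force: 0.0
t: 24.35
eef_pos: [0.5861, -0.1733, 0.1565]
ee_rot: [3.141, -0.0, -1.455]
force: [-1.2, 0.9, 0.2]
width: 0.0174
gripper_force: 0.0
[ 0.606 -0.4    0.019] 0.85
[ 0.535  0.327 -0.004] 0.83
[ 0.574 -0.003 -0.004] 0.78
[0.553 0.126 0.001] 0.75
[ 0.579 -0.096  0.   ] 0.73
[ 0.382 -0.362  0.022] 0.71
[ 0.618 -0.32   0.022] 0.64
[ 0.533  0.273 -0.002] 0.6
[ 0.415 -0.504  0.018] 0.59
[ 0.532  0.325 -0.002] 0.96
[0.537 0.267 0.005] 0.96
[ 0.414 -0.499  0.019] 0.77
[ 0.382 -0.362  0.023] 0.75
[ 0.607 -0.404  0.019] 0.58
[ 0.623 -0.321  0.017] 0.56
[ 0.574 -0.098 -0.006] 0.47
[ 0.574 -0.002 -0.005] 0.44
```

```bash
python3 -m creep '{"translation":[[3,-10,0],[2,-5,-40],[0,0,-40],[0,0,-30],[0,0,-12],[0,0,0],[0,0,0],[0,0,0]],"spin":[0,0,0,0,0,0,0,0],"gripper":[0,0,0,0,0,0,0,0]}' 10; python3 -m creep '{"translation":[[-2,15,0],[-2,15,0],[-1,15,0],[-1,10,0],[-1,10,0],[-1,10,0],[-1,10,0],[0,0,0]],"spin":[0,0,0,0,0,0,0,0],"gripper":[0,0,0,0,0,0,0,0]}'
```

```text
t: 25.35
eef_pos: [0.5927, -0.1861, 0.0365]
ee_rot: [-3.139, -0.001, -1.452]
force: [0.4, 0.0, 0.0]
width: 0.0002
gripper_force: 0.0
t: 26.15
eef_pos: [0.5826, -0.1001, 0.0351]
ee_rot: [-3.141, -0.0, -1.452]
force: [0.5, -2.2, 1.3]
width: 0.0005
gripper_force: 0.8
```

```bash
python3 -m creep '{"translation":[[-1,8,0],[-1,8,0],[-1,8,0],[-1,8,0],[-1,8,0],[0,0,0]],"spin":[0,0,0,0,0,0],"gripper":[0,0,0,0,0,0]}'; python3 - <<'E'
from h import *
f=cams.grab_frame('side')
for d in nets.pinpoint('side','bottle1')[:10]:print(np.round(d['centre'],3),round(d['confidence'],2))
u,v=p(f,(.58,-.03,.03)).astype(int);cv2.imwrite('pics/a10.png',cv2.resize(f['img'][v-60:v+50,u-60:u+60,::-1],(600,550),interpolation=2))
E
```

```text
t: 26.75
eef_pos: [0.5768, -0.0601, 0.0342]
ee_rot: [3.141, 0.0, -1.452]
force: [0.0, -0.6, 0.2]
width: 0.0004
gripper_force: 0.2
[0.554 0.122 0.002] 0.96
[ 0.383 -0.36   0.019] 0.87
[ 0.615 -0.32   0.018] 0.75
[ 0.535  0.326 -0.   ] 0.71
[ 0.535  0.27  -0.   ] 0.63
[ 0.604 -0.401  0.023] 0.63
[ 0.419 -0.502  0.019] 0.55
[ 0.57  -0.028  0.001] 0.53
[ 0.573  0.01  -0.005] 0.4
```

View pics/a10.png

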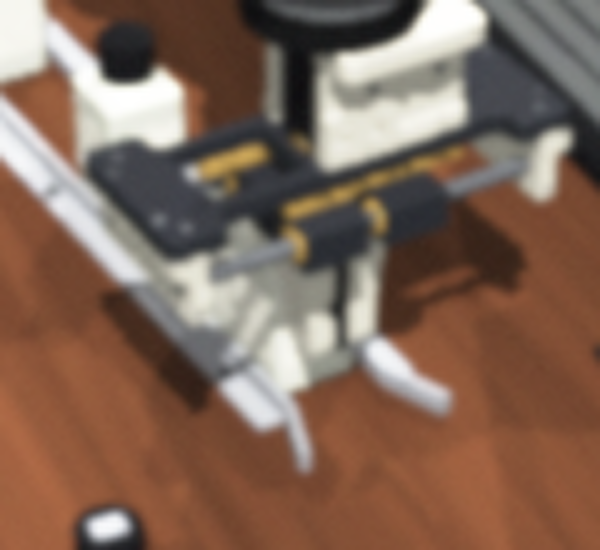

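Bottle5 is inside the lane. Now bottle6: re-measure first while backing away.

```bash
python3 -m creep '{"translation":[[1,-10,0],[2,-15,20],[8,-35,40],[10,-35,30],[10,-30,0],[10,-30,0],[12,-26,0],[0,0,0]],"spin":[0,0,-0.1,-0.1,-0.08,0,0,0],"gripper":[0,0.3,0.6,0.6,0.6,0.6,0.6,0.6]}' 10; python3 - <<'E'
from h import *
f=cams.grab_frame('side')
for d in nets.pinpoint('side','bottle1')[:10]:print(np.round(d['centre'],3),round(d['confidence'],2))
for d in nets.search_frame('side','bottle1')[:10]:print('s',np.round(d['centre'],3),round(d['confidence'],2))
f=cams.grab_frame('wrist')
for d in nets.pinpoint('wrist','bottle1')[:10]:print(np.round(d['centre'],3),round(d['confidence'],2))
E
```

```text
t: 27.65
eef_pos: [0.6299, -0.2436, 0.1211]
ee_rot: [3.141, -0.0, -1.736]
force: [-0.7, 0.1, 0.5]
width: 0.0499
gripper_force: 0.0
[ 0.606 -0.398  0.022] 0.9
[ 0.574  0.011 -0.004] 0.74
[ 0.537  0.268 -0.001] 0.72
[ 0.382 -0.36   0.02 ] 0.68
[ 0.554  0.122 -0.001] 0.67
[ 0.572 -0.029 -0.001] 0.64
[ 0.413 -0.505  0.02 ] 0.6
[ 0.616 -0.321  0.024] 0.57
[ 0.532  0.328 -0.002] 0.55
s [ 0.617 -0.294  0.038] 0.92
s [0.56  0.003 0.062] 0.91
s [ 0.343 -0.39   0.039] 0.9
s [0.53  0.252 0.048] 0.8
s [ 0.558 -0.417  0.039] 0.76
s [0.527 0.121 0.   ] 0.75
s [0.52  0.317 0.063] 0.71
s [ 0.565 -0.045  0.052] 0.69
s [ 0.438 -0.487  0.04 ] 0.66
s [0.55  0.105 0.051] 0.63
[ 0.382 -0.364  0.019] 0.86
[ 0.608 -0.402  0.016] 0.84
[ 0.618 -0.32   0.024] 0.61
```

```bash
python3 -m creep '{"translation":[[1,0,-40],[0,0,-35],[0,0,-20],[0,0,-10],[0,0,0],[0,0,0]],"spin":[0,0,0,0,0,0],"gripper":[0.6,0.6,0.6,0.6,0.6,0.6]}'; python3 -m creep '{"translation":[[0,0,0],[0,0,0],[0,0,0],[0,0,0],[0,0,0],[0,0,0],[0,0,0]],"spin":[0,0,0,0,0,0,0],"gripper":[0.2,0.2,0.2,0.2,0.2,0.2,0.2]}' 5
```

```text
t: 28.5
eef_pos: [0.6315, -0.2395, 0.018]
ee_rot: [-3.14, -0.0, -1.732]
force: [0.3, -0.1, 0.1]
width: 0.0527
gripper_force: 0.0
t: 29.2
eef_pos: [0.631, -0.2396, 0.0172]
ee_rot: [-3.141, 0.0, -1.733]
force: [-0.8, 1.8, 5.3]
width: 0.0278
gripper_force: 5.0
```

```bash
python3 -m creep '{"translation":[[0,0,15],[0,0,15],[0,0,15],[0,0,15],[0,0,15],[0,0,15],[0,0,10],[0,0,0]],"spin":[0,0,0,0,0,0,0,0],"gripper":[0.2,0.2,0.2,0.2,0.2,0.2,0.2,0.2]}' 5; python3 -m creep '{"translation":[[0,0,0],[0,0,0],[0,0,0],[0,0,0],[0,0,0],[0,0,0],[0,0,0],[0,0,0]],"spin":[0,0,0,0,0,0,0,0],"gripper":[0.2,0.2,0.2,0.2,0.2,0.2,0.2,0.2]}' 3;python3 -m creep '{"translation":[[0,0,0],[0,0,0],[-8,22,0],[-8,22,0],[-8,22,0],[-8,22,0],[-9,25,0],[-9,25,0]],"spin":[0,0,0.05,0.05,0.05,0.05,0.05,0.03],"gripper":[0.2,0.2,0.2,0.2,0.2,0.2,0.2,0.2]}' 15; python3 -m creep '{"translation":[[0,0,0],[0,0,0],[0,0,-10]],"spin":[0,0,0],"gripper":[0.2,0.2,0.2]}' 15;  python3 - <<'E'
from h import *
f=cams.grab_frame('side')
for d in nets.pinpoint('side','bottle1')[:10]:print(np.round(d['centre'],3),round(d['confidence'],2))
E
```

```text
t: 30.0
eef_pos: [0.6317, -0.2399, 0.119]
ee_rot: [-3.138, -0.0, -1.733]
force: [-0.1, -0.5, -0.8]
width: 0.0278
gripper_force: 5.0
t: 30.8
eef_pos: [0.6306, -0.2397, 0.1168]
ee_rot: [3.142, -0.0, -1.733]
force: [0.2, 0.3, -0.1]
width: 0.0278
gripper_force: 3.0
t: 31.6
eef_pos: [0.5803, -0.1009, 0.1169]
ee_rot: [-3.141, -0.0, -1.451]
force: [-0.0, 0.3, 0.0]
width: 0.0271
gripper_force: 15.0
t: 31.9
eef_pos: [0.582, -0.102, 0.1079]
ee_rot: [-3.139, -0.0, -1.453]
force: [0.2, -0.8, -0.8]
width: 0.0271
gripper_force: 15.0
[ 0.606 -0.403  0.022] 0.98
[ 0.536  0.27  -0.001] 0.95
[ 0.569 -0.029 -0.002] 0.83
[ 0.582 -0.118  0.028] 0.79
[ 0.573  0.014 -0.004] 0.75
[ 0.381 -0.36   0.015] 0.75
[0.554 0.122 0.   ] 0.73
[ 0.417 -0.5    0.018] 0.65
[ 0.536  0.324 -0.001] 0.54
```

```bash
python3 -m creep '{"translation":[[0,0,0],[0,0,0],[0,0,-10],[0,0,-8],[0,0,-4],[0,0,0],[0,0,0]],"spin":[0,0,0,0,0,0,0],"gripper":[0.2,0.2,0.2,0.2,0.2,0.2,0.2]}' 3; python3 -m creep '{"translation":[[0,0,-3],[0,0,-2],[0,0,-2],[0,0,-2],[0,0,0],[0,0,0]],"spin":[0,0,0,0,0,0],"gripper":[0.2,0.2,0.2,0.2,0.2,0.2]}' 3;  python3 - <<'E'
from h import *
f=cams.grab_frame('side')
for d in nets.pinpoint('side','bottle1')[:10]:
    if -.15<d['centre'][1]<-.05:print(np.round(d['centre'],3),round(d['confidence'],2))
E
```

```text
t: 32.7
eef_pos: [0.5805, -0.1017, 0.0845]
ee_rot: [3.141, 0.0, -1.453]
force: [-0.1, 0.1, -0.5]
width: 0.0278
gripper_force: 3.0
t: 33.3
eef_pos: [0.5809, -0.1017, 0.076]
ee_rot: [-3.141, -0.0, -1.453]
force: [-0.0, 0.5, 2.5]
width: 0.0279
gripper_force: 3.0
[ 0.579 -0.118  0.004] 0.82
```

```bash
python3 -m creep '{"translation":[[0,-4,-1],[0,-4,0],[0,-4,0],[0,-3,0],[0,0,-1],[0,0,0]],"spin":[0,0,0,0,0,0],"gripper":[0.2,0.2,0.2,0.2,0.2,0.2]}' 3;  python3 - <<'E'
from h import *
for c in('side','wrist'):
  f=cams.grab_frame(c)
  for d in nets.pinpoint(c,'bottle1')[:10]:
    if -.15<d['centre'][1]<-.05:print(np.round(d['centre'],3),round(d['confidence'],2))
E
```

```text
t: 34.0
eef_pos: [0.5806, -0.1171, 0.0738]
ee_rot: [3.141, -0.0, -1.453]
force: [-0.0, -0.4, 3.2]
width: 0.0283
gripper_force: 3.0
[ 0.58  -0.121  0.   ] 0.96
[ 0.583 -0.12   0.004] 0.57
```

```bash
python3 -m creep '{"translation":[[0,0,0],[0,0,0],[0,0,0],[0,0,0],[0,0,15],[0,0,40],[0,0,30],[0,0,0]],"spin":[0,0,0,0,0,0,0,0],"gripper":[0.35,0.5,0.5,0.5,0.5,0.5,0.5,0.5]}' 3;  python3 -m creep '{"translation":[[3,-25,0],[4,-25,0],[5,-24,0],[0,0,-40],[0,0,-40],[0,0,-30],[0,0,-13],[0,0,0]],"spin":[0,0,0,0,0,0,0,0],"gripper":[0.2,0,0,0,0,0,0,0]}' 10; python3 - <<'E'
from h import *
for c in('side','top'):
  f=cams.grab_frame(c)
  for d in nets.pinpoint(c,'bottle1')[:10]:
    if -.15<d['centre'][1]:print(np.round(d['centre'],3),round(d['confidence'],2))
E
```

```text
t: 35.0
eef_pos: [0.5834, -0.1168, 0.1636]
ee_rot: [-3.134, -0.001, -1.452]
force: [0.4, -0.4, 0.2]
width: 0.0437
gripper_force: 0.0
t: 35.8
eef_pos: [0.5913, -0.1906, 0.0337]
ee_rot: [3.138, 0.001, -1.453]
force: [0.3, -0.7, 0.3]
width: 0.0005
gripper_force: 0.0
[0.555 0.125 0.003] 0.94
[ 0.572 -0.03  -0.001] 0.8
[ 0.532  0.271 -0.001] 0.72
[ 0.536  0.328 -0.002] 0.71
[ 0.571  0.008 -0.003] 0.63
[ 0.577 -0.119  0.004] 0.52
[0.538 0.269 0.003] 0.96
[ 0.531  0.323 -0.001] 0.95
[0.557 0.126 0.004] 0.5
[ 0.57  -0.029 -0.001] 0.39
```

```bash
python3 -m creep '{"translation":[[-1,12,0],[-2,12,0],[-1,10,0],[-1,8,0],[-1,8,0],[-1,8,0],[-1,8,0],[-1,8,0]],"spin":[0,0,0,0,0,0,0,0],"gripper":[0,0,0,0,0,0,0,0]}' 10;  python3 -m creep '{"translation":[[-1,8,0],[-1,8,0],[-1,8,0],[-1,8,0],[-1,8,0],[-1,8,0],[-1,8,0],[0,0,0]],"spin":[0,0,0,0,0,0,0,0],"gripper":[0,0,0,0,0,0,0,0]}' 10; python3 - <<'E'
from h import *
for c in('side',):
  f=cams.grab_frame(c)
  for d in nets.pinpoint(c,'bottle1')[:10]:
    if -.15<d['centre'][1]:print(np.round(d['centre'],3),round(d['confidence'],2))
E
```

```text
t: 36.8
eef_pos: [0.584, -0.1165, 0.0362]
ee_rot: [-3.141, -0.001, -1.452]
force: [0.2, -10.0, 12.1]
width: 0.0005
gripper_force: 6.5
t: 37.6
eef_pos: [0.5851, -0.064, 0.0451]
ee_rot: [-3.126, -0.007, -1.448]
force: [0.3, -23.1, 52.7]
width: 0.0003
gripper_force: 24.2
[ 0.539  0.27  -0.001] 0.92
[ 0.58  -0.057  0.012] 0.79
[ 0.533  0.326 -0.002] 0.73
[0.554 0.123 0.002] 0.65
[0.571 0.004 0.004] 0.62
```

Something jammed (52 N upward on the tool). Back off straight up and look.

```bash
python3 -m creep '{"translation":[[0,0,8],[0,0,20],[0,0,40],[0,0,40],[8,-40,30],[8,-40,0],[8,-40,0],[0,-20,0]],"spin":[0,0,0,0,0,0,0,0],"gripper":[0,0,0,0,0,0,0,0]}' 10; python3 - <<'E'
from h import *
o=[]
for c in('side','top'):
  f=cams.grab_frame(c);X=(.575,-.03,.03)
  u,v=p(f,X).astype(int);o.append(cv2.resize(f['img'][v-55:v+55,u-38:u+42,::-1],(400,550),interpolation=2));print(c,u,v)
  for d in nets.pinpoint(c,'bottle1')[:10]:
    if -.15<d['centre'][1]:print(np.round(d['centre'],3),round(d['confidence'],2))
cv2.imwrite('pics/a11.png',np.hstack(o))
E
```

```text
t: 38.5
eef_pos: [0.6008, -0.2022, 0.1731]
ee_rot: [3.142, 0.0, -1.454]
force: [0.1, 0.2, 0.2]
width: 0.0005
gripper_force: 0.0
side 313 235
[ 0.567  0.006 -0.004] 0.95
[ 0.577 -0.054  0.001] 0.92
[0.552 0.123 0.001] 0.87
[ 0.571  0.046 -0.004] 0.81
[0.534 0.27  0.   ] 0.7
[ 0.536  0.326 -0.   ] 0.64
top 283 231
[0.538 0.267 0.001] 0.79
[ 0.579 -0.052 -0.005] 0.61
[ 0.533  0.324 -0.005] 0.57
[0.558 0.125 0.003] 0.45
```

View pics/a11.png

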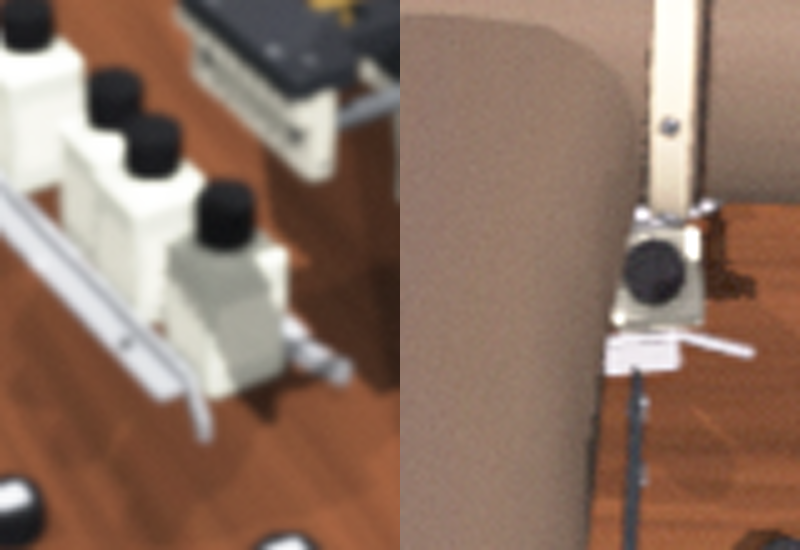

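All six now stand: five in the lane, and bottle6 at the mouth (centre near side-crop (230,300)), skewed against the flare. I'll refine the lane axis from the first top image, then grip bottle6 by its sides to square it and carry it in.

```bash
python3 - <<'E'
from h import *
f=cams.grab_frame('top');im=cv2.cvtColor(cv2.imread('pics/top0.png'),cv2.COLOR_BGR2HSV)
for col in(146,147,230,231,232,287,290,293,296):
    s=im[:,col,1].astype(float);r=np.arange(205,275)
    m=int(245-(col-118)*.09)
    t=120
    up=next(y for y in range(m,205,-1) if s[y-1]<t<=s[y]);lo=next(y for y in range(m,280) if s[y+1]<t<=s[y])
    a=up-(s[up]-t)/(s[up]-s[up-1]);b=lo+(s[lo]-t)/(s[lo]-s[lo+1])
    A,B=w(f,(col,a),.01),w(f,(col,b),.01);B0=w(f,(col,b),.0);A0=w(f,(col,a),.0)
    print(col,round(a,1),round(b,1),A.round(4)[:2],B.round(4)[:2],'w',((A-B)[0]*.993).round(4),'resid mid',(((A+B)/2)[0]-(.5275+.1188*(.353-A[1]))).round(4))
E
```

```text
146 236.7 255.2 [0.5578 0.2783] [0.5164 0.2762] w 0.0412 resid mid 0.0007
147 236.7 255.1 [0.5579 0.2761] [0.5166 0.274 ] w 0.041 resid mid 0.0006
230 228.7 247.0 [0.5806 0.0911] [0.5395 0.0896] w 0.0409 resid mid 0.0014
231 228.7 247.0 [0.5809 0.0889] [0.5395 0.0873] w 0.0411 resid mid 0.0013
232 228.7 246.9 [0.5809 0.0866] [0.54   0.0851] w 0.0406 resid mid 0.0013
287 223.6 241.4 [ 0.5958 -0.0366] [ 0.5554 -0.0378] w 0.0401 resid mid 0.0018
290 223.1 241.2 [ 0.5969 -0.0434] [ 0.5562 -0.0445] w 0.0404 resid mid 0.0019
293 222.7 241.1 [ 0.5981 -0.0501] [ 0.5564 -0.0513] w 0.0414 resid mid 0.0019
296 222.6 240.5 [ 0.5985 -0.0569] [ 0.5579 -0.058 ] w 0.0402 resid mid 0.002
```

```bash
python3 -m creep '{"translation":[[-4,25,0],[-4,25,0],[-4,25,0],[-4,25,0],[-3,25,0],[-3,24,0],[0,0,0],[0,0,0]],"spin":[0,0,0,0,0,0,0,0],"gripper":[0.68,0.68,0.68,0.68,0.68,0.68,0.68,0.68]}' 5; python3 -m creep '{"translation":[[0,0,-40],[0,0,-30],[0,0,0],[0,0,0]],"spin":[0,0,0,0],"gripper":[0.68,0.68,0.68,0.68]}' 5
```

```text
t: 39.55
eef_pos: [0.5784, -0.0498, 0.1736]
ee_rot: [-3.141, 0.0, -1.45]
force: [0.1, -0.1, -0.4]
width: 0.0573
gripper_force: 0.0
t: 39.95
eef_pos: [0.5787, -0.0517, 0.1037]
ee_rot: [3.141, -0.001, -1.453]
force: [-0.2, 1.1, 1.2]
width: 0.0596
gripper_force: 0.0
```

```bash
python3 -m creep '{"translation":[[0,0,-25],[0,0,-25],[0,0,-15],[0,0,-3],[0,0,0],[0,0,0]],"spin":[0,0,0,0,0,0],"gripper":[0.68,0.68,0.68,0.68,0.68,0.68]}' 5; python3 -m creep '{"translation":[[0,0,0],[0,0,0],[0,0,0],[0,0,0],[0,0,0],[0,0,0]],"spin":[0,0,0,0,0,0],"gripper":[0.35,0.35,0.35,0.35,0.35,0.35]}' 8
```

```text
t: 40.55
eef_pos: [0.5799, -0.0511, 0.0371]
ee_rot: [-3.139, -0.0, -1.453]
force: [0.5, 0.2, 0.1]
width: 0.0596
gripper_force: 0.0
t: 41.15
eef_pos: [0.5785, -0.0512, 0.0358]
ee_rot: [3.142, -0.0, -1.453]
force: [-2.7, 0.5, 6.1]
width: 0.04
gripper_force: 8.0
```

Squared at 40 mm. Slide it in, watching the force.

```bash
python3 -m creep '{"translation":[[-1,6,0],[0,6,0],[-1,6,0],[-1,6,0],[-1,6,0],[0,0,0]],"spin":[0,0,0,0,0,0],"gripper":[0.35,0.35,0.35,0.35,0.35,0.35]}' 8; python3 -m creep '{"translation":[[-1,6,0],[-1,6,0],[0,6,0],[-1,6,0],[-1,6,0],[0,0,0]],"spin":[0,0,0,0,0,0],"gripper":[0.35,0.35,0.35,0.35,0.35,0.35]}' 8;  python3 - <<'E'
from h import *
for c in('side',):
  f=cams.grab_frame(c)
  for d in nets.pinpoint(c,'bottle1')[:10]:
    if -.15<d['centre'][1]:print(np.round(d['centre'],3),round(d['confidence'],2))
E
```

```text
t: 41.75
eef_pos: [0.5749, -0.0202, 0.0357]
ee_rot: [-3.141, 0.0, -1.452]
force: [-1.1, 0.8, 5.0]
width: 0.0401
gripper_force: 8.0
t: 42.35
eef_pos: [0.5708, 0.0094, 0.0357]
ee_rot: [-3.141, 0.0, -1.452]
force: [-0.4, -0.3, 5.5]
width: 0.0399
gripper_force: 8.7
[ 0.57  -0.007  0.008] 0.96
[ 0.536  0.326 -0.001] 0.82
[0.536 0.269 0.001] 0.74
[ 0.569  0.074 -0.   ] 0.53
[0.563 0.034 0.002] 0.51
```

```bash
python3 -m creep '{"translation":[[0,0,0],[0,0,0],[0,0,0],[0,0,0],[0,0,0]],"spin":[0,0,0,0,0],"gripper":[0.55,0.6,0.68,0.68,0.68]}' 5;python3 -m creep '{"translation":[[0,0,15],[0,0,25],[0,0,40],[0,0,50],[3,-40,0],[4,-40,0],[5,-40,0],[3,-20,0]],"spin":[0,0,0,0,0,0,0,0],"gripper":[0.68,0.68,0.68,0.68,0.5,0,0,0]}' 5;  python3 - <<'E'
from h import *
for c in('side','top','wrist'):
  f=cams.grab_frame(c);print(c)
  for d in nets.pinpoint(c,'bottle1')[:10]:
    if -.15<d['centre'][1]:print(np.round(d['centre'],3),round(d['confidence'],2))
  cv2.imwrite(f'pics/{c}12.png',f['img'][:,:,::-1])
E
```

```text
t: 42.95
eef_pos: [0.5704, 0.0088, 0.0352]
ee_rot: [3.141, -0.0, -1.453]
force: [-0.7, -0.2, 0.5]
width: 0.0594
gripper_force: 0.0
t: 43.75
eef_pos: [0.5854, -0.1336, 0.1654]
ee_rot: [-3.142, -0.0, -1.454]
force: [0.6, 0.1, -1.1]
width: 0.0331
gripper_force: 0.0
side
[ 0.563  0.033 -0.003] 0.88
[ 0.532  0.326 -0.003] 0.78
[ 0.566  0.073 -0.002] 0.74
[ 0.573 -0.008 -0.001] 0.71
[ 0.554  0.126 -0.001] 0.65
[ 0.534  0.271 -0.001] 0.57
top
[ 0.542  0.268 -0.001] 0.78
[ 0.563  0.03  -0.   ] 0.62
[ 0.532  0.322 -0.001] 0.6
[ 0.576 -0.01  -0.002] 0.6
wrist
[ 0.573 -0.01   0.003] 0.77
```

All six stand in the lane. Push the row with the closed fingers, in short checked steps.

```bash
python3 -m creep '{"translation":[[-2,20,0],[-2,20,-40],[0,0,-40],[0,0,-35],[0,0,-16],[0,0,0],[0,0,0],[0,0,0]],"spin":[0,0,0,0,0,0,0,0],"gripper":[0,0,0,0,0,0,0,0]}' 10; python3 -m creep '{"translation":[[-1,10,0],[-1,8,0],[-1,8,0],[-1,8,0],[-1,6,0],[-1,6,0],[0,0,0]],"spin":[0,0,0,0,0,0,0],"gripper":[0,0,0,0,0,0,0]}' 10
```

```text
t: 44.85
eef_pos: [0.5827, -0.0907, 0.0359]
ee_rot: [-3.139, -0.0, -1.452]
force: [-0.4, -0.2, 0.6]
width: 0.0004
gripper_force: 0.0
t: 45.55
eef_pos: [0.5754, -0.0444, 0.0344]
ee_rot: [3.142, 0.0, -1.452]
force: [0.6, -0.0, -0.5]
width: 0.0003
gripper_force: 0.0
```

```bash
python3 -m creep '{"translation":[[0,5,0],[-1,5,0],[0,5,0],[-1,5,0],[-1,5,0],[0,5,0],[-1,5,0],[-1,5,0]],"spin":[0,0,0,0,0,0,0,0],"gripper":[0,0,0,0,0,0,0,0]}' 10; python3 - <<'E'
from h import *
for c in('side','wrist'):
  f=cams.grab_frame(c);print(c)
  for d in nets.pinpoint(c,'bottle1')[:10]:
    if -.15<d['centre'][1]:print(np.round(d['centre'],3),round(d['confidence'],2))
E
```

```text
t: 46.35
eef_pos: [0.5709, -0.0048, 0.0346]
ee_rot: [-3.141, -0.0, -1.453]
force: [3.1, -3.4, 0.2]
width: 0.0004
gripper_force: 1.9
side
[0.535 0.327 0.001] 0.83
[ 0.535  0.267 -0.001] 0.7
[0.415 0.03  0.001] 0.68
[ 0.559  0.066 -0.005] 0.58
[0.568 0.028 0.004] 0.53
wrist
```

```bash
python3 -m creep '{"translation":[[-1,6,0],[0,6,0],[-1,6,0],[-1,6,0],[-1,6,0],[0,6,0],[-1,6,0],[-1,6,0]],"spin":[0,0,0,0,0,0,0,0],"gripper":[0,0,0,0,0,0,0,0]}' 10; python3 -m creep '{"translation":[[-1,6,0],[0,6,0],[-1,6,0],[-1,6,0],[0,0,0]],"spin":[0,0,0,0,0],"gripper":[0,0,0,0,0]}' 10; python3 - <<'E'
from h import *
for c in('side','top'):
  f=cams.grab_frame(c);print(c)
  for d in nets.pinpoint(c,'bottle1')[:10]:
    if -.15<d['centre'][1]:print(np.round(d['centre'],3),round(d['confidence'],2))
E
```

```text
t: 47.35
eef_pos: [0.5644, 0.0434, 0.0343]
ee_rot: [3.141, -0.0, -1.453]
force: [0.2, -1.9, -1.3]
width: 0.0005
gripper_force: 0.9
t: 47.85
eef_pos: [0.5616, 0.0678, 0.0345]
ee_rot: [-3.141, 0.0, -1.452]
force: [0.3, -0.8, -0.5]
width: 0.0005
gripper_force: 0.0
side
[0.536 0.328 0.   ] 0.74
[0.557 0.102 0.001] 0.59
[ 0.55   0.141 -0.001] 0.4
top
```

```bash
python3 -m creep '{"translation":[[-1,5,0],[0,5,0],[-1,5,0],[-1,5,0],[0,4,0],[0,0,0]],"spin":[0,0,0,0,0,0],"gripper":[0,0,0,0,0,0]}' 10; python3 -m creep '{"translation":[[0,2,0],[0,2,0],[-1,2,0],[0,0,0]],"spin":[0,0,0,0],"gripper":[0,0,0,0]}' 10; python3 -m creep '{"translation":[[0,2,0],[0,2,0],[0,0,0]],"spin":[0,0,0],"gripper":[0,0,0]}' 10
```

```text
t: 48.65
eef_pos: [0.5585, 0.0916, 0.0344]
ee_rot: [-3.142, 0.0, -1.452]
force: [0.2, 0.1, 0.2]
width: 0.0006
gripper_force: 0.0
t: 49.05
eef_pos: [0.5577, 0.0971, 0.0344]
ee_rot: [-3.141, 0.0, -1.453]
force: [1.3, -2.6, 0.2]
width: 0.0004
gripper_force: 1.3
t: 49.35
eef_pos: [0.5574, 0.1009, 0.0343]
ee_rot: [3.141, -0.0, -1.453]
force: [-0.0, -3.3, 1.6]
width: 0.0003
gripper_force: 1.5
```

```bash
python3 -m creep '{"translation":[[0,2,0],[0,0,0]],"spin":[0,0],"gripper":[0,0]}' 10; python3 -m creep '{"translation":[[0,2,0],[0,0,0]],"spin":[0,0],"gripper":[0,0]}' 10; python3 -m creep '{"translation":[[0,1,0],[0,0,0]],"spin":[0,0],"gripper":[0,0]}' 10
```

```text
t: 49.55
eef_pos: [0.5573, 0.1029, 0.0344]
ee_rot: [3.141, -0.0, -1.453]
force: [0.2, -2.0, 1.8]
width: 0.0004
gripper_force: 1.6
t: 49.75
eef_pos: [0.5573, 0.1041, 0.0344]
ee_rot: [3.141, -0.001, -1.453]
force: [0.5, -7.4, 4.2]
width: 0.0005
gripper_force: 3.9
t: 49.95
eef_pos: [0.5572, 0.1041, 0.0344]
ee_rot: [3.14, -0.002, -1.453]
force: [2.1, -13.5, 2.9]
width: 0.0004
gripper_force: 6.4
```

Force rises with no motion: the row is against the stop. Retreat and verify.

```bash
python3 -m creep '{"translation":[[0,-5,0],[1,-15,0],[3,-30,0],[3,-30,20],[0,-40,40],[0,-40,40],[-20,-40,20],[-30,-40,0]],"spin":[0,0,0,0,0,0,0,0],"gripper":[0,0,0,0,0,0,0,0]}' 10; python3 -m creep '{"translation":[[-10,-40,0],[0,-40,0],[0,-40,0],[0,0,0]],"spin":[0,0,0,0],"gripper":[0,0,0,0]}' 10; python3 - <<'E'
from h import *
o=np.array([.5283,.353]);u=np.array([np.sin(.12),-np.cos(.12)])
for c in('side','top'):
  f=cams.grab_frame(c);print(c);cv2.imwrite(f'pics/{c}13.png',f['img'][:,:,::-1])
  for d in nets.pinpoint(c,'bottle1')[:10]:
    x=np.array(d['centre'])
    if x[1]>-.1:q=x[:2]-o;print((q@u).round(3),(q@[-u[1],u[0]]).round(3),x[2].round(3),round(d['confidence'],2))
  for n in('mount1','objective','eyepiece'):print(n,[np.round(d['centre'],3).tolist() for d in nets.pinpoint(c,n)[:2]])
# caps in top view: dark blobs at z=.092
h=cv2.cvtColor(f['img'],cv2.COLOR_RGB2HSV);m=(h[...,2]<70).astype(np.uint8);m[:205]=0;m[275:]=0;m[:,:95]=0;m[:,320:]=0
for cn in cv2.findContours(m,0,2)[0]:
    if cv2.contourArea(cn)>40:
        (x,y),r=cv2.minEnclosingCircle(cn);X=w(f,(x,y),.092)[:2]-o;print('cap',round(x),round(y),round(r,1),(X@u).round(4),(X@[-u[1],u[0]]).round(4))
E
```

```text
t: 50.75
eef_pos: [0.5169, -0.1264, 0.1483]
ee_rot: [-3.135, -0.0, -1.452]
force: [-0.2, -1.3, -0.8]
width: 0.0005
gripper_force: 0.0
t: 51.15
eef_pos: [0.5041, -0.2487, 0.145]
ee_rot: [-3.141, -0.0, -1.457]
force: [-0.1, 1.1, -0.6]
width: 0.0003
gripper_force: 0.0
side
0.178 -0.002 -0.001 0.77
0.138 0.005 -0.005 0.68
0.02 0.002 -0.002 0.66
0.059 -0.002 -0.002 0.66
0.219 0.002 0.001 0.63
0.099 -0.004 0.001 0.5
mount1 [[0.538, -0.197, 0.004], [0.453, -0.122, 0.002]]
objective []
eyepiece [[0.42, 0.181, 0.002], [0.548, 0.213, -0.004]]
top
0.139 -0.001 0.001 0.95
0.219 0.006 -0.001 0.92
0.059 -0.003 0.003 0.89
0.02 -0.001 0.0 0.84
0.163 -0.125 0.001 0.75
0.096 0.002 0.004 0.64
0.178 -0.002 0.0 0.63
mount1 [[0.45, -0.12, -0.003]]
objective []
eyepiece [[0.427, 0.177, -0.001]]
cap 129 246 7.2 0.0634 -0.0027
cap 110 246 7.3 0.024 -0.0001
cap 148 244 7.1 0.1033 -0.0023
cap 186 241 6.2 0.1821 -0.0042
cap 167 240 6.7 0.1423 0.0014
cap 204 237 6.0 0.2213 -0.0
```

Six caps at 39–40 mm pitch from the stop, all within about 6 mm of the centre line and on the bench. The objective, eyepiece and mounts show no shift where they were detected. I hand in.

```bash
python3 -c "
from station import arm
print(arm.job_done())"
```

```text
the job is handed in; nothing more can be done
None
```

All six bottles stand upright in the lane in close single file against the stop, with the gripper clear of everything; I handed the job in at about 51 s, and the call returned no verdict.

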